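Pack a heat-sink kit, heaviest part lowest

TASK

Pack the heat-sink kit into the blue drop-front tote with the heaviest part lowest: keeping the finned aluminium heat sink flat on the surface (it is too wide to grip), slide it in over the lowered flap, square to the tote, until it is fully home at the back wall. Then lay the black cover flat and centred on the heat sink with its raised middle up, and last stand the white cup of screws upright and centred on the cover. Do not tip the cup, and leave the meter and the tape roll where they are.

Things in the scene. Friction and masses are not known exactly. Their poses are not given: they have to be found in the camera images.
- tote_floor (a point): Centre of the inner floor's top face (4 mm above the bench) of the fixed blue drop-front tote; z up, +y out through the open front. Inside 140 mm wide (x) by 114 mm deep (y): side walls' inner faces at x = +-70 mm, back wall's at y = -57, open front at y = +57. Walls are 5 mm thick and rise 80 mm above the floor.
- tote_mouth (a point): Middle of the floor's front edge, in the open front of the tote (axes as the floor's). From here the lowered front flap runs 40 mm outward (+y) as a gentle ramp, 140 mm wide, from the floor 4 mm down to the bench.
- heat_sink_mid (a point): Centre (half-way up) of the aluminium heat sink: 104 mm (x) by 110 mm (y), 32 mm high, flat plate up, fins along y; z up. 0.4 to 0.7 kg, loose on the bench before the flap, up to 0.28 rad off square and 20 to 55 mm off the centre line to the tote's +x side (away from the robot). Fully home its centre is at y = -2 mm from the floor's centre.
- cover_mid (a point): Centre (half-way up) of the black cover, 20 mm high in all, 0.13 kg: flange 84 mm (x) by 100 mm (y), 4 mm thick, with a flat-topped raised middle 48 mm (x) by 92 mm (y) to grip across x. z up. On the bench beyond the vice; it and the cup may swap places. On the heat sink its centre is 26 mm above the heat sink's centre.
- screw_cup_mid (a point): Centre (half-way up) of the open white cup of screws: round, 58 mm over the rim, 48 mm at the foot, 26 mm high, 0.045 kg; z axis up. Grip it across the rim. The fixed blue vice between it and the robot is 82 mm high. On the cover its centre is 23 mm above the cover's centre.
- meter_mid (a point): Orange hand-held multimeter, 150x76x40 mm, lying on the bench near its front edge; bystander.
- tape_roll_mid (a point): Roll of amber tape lying flat, 62 mm across, 19 mm high; bystander.
Things that resemble listed ones, but are neither listed nor needed, are in the scene too. What is shaped like the part that bears cover_mid but brown is not meant.

How it is judged:
By the outcome, as a careful person would: the job done as asked, in the order asked, and still so for the second after the job is handed in, with the robot touching nothing.
It also fails if it takes over 72 s, if anything falls off the work surface, if the arm or the gripper's body presses on something with over 40 N, if the wrist force passes 120 N, or if a joint passes its speed limit or range.

ROBOT

A 7-joint arm with a two-finger parallel gripper is mounted at the origin on a cart in front of the work surface, level with it; the furniture and walls round the work are solid. World frame = base frame: x ahead of the robot, y to its left, z up, the work surface at z = 0. Lengths are in m, angles in rad, forces in N, time in s.
With the tool pointing down it reaches from about 0.425 to 0.875 m from the base axis. Payload 4.7 kg.
Tool frame: the origin (TCP) lies between the finger pads; the fingertips stand 14 mm ahead of it and the grasp point (between the pads) lies 5 mm behind it; z points along the fingers, y is the line along which they close (so a half turn about z gives the same grasp; the last joint's range is limited). The gripper opens to 87 mm and grips with 3 to 60 N. Pads are 19 mm wide; open, the fingers measure 117 mm over their backs; the gripper's body (75 mm by 190 mm) begins 51 mm behind the grasp point.
Start: joints at [1.303, 0.321, -0.07, 1.45, 0.023, 1.371, -0.057], TCP at [0.181, -0.624, 0.237] pointing down, gripper open.
Joint ranges: [-2.86, 2.86], [-0.3, 2.09], [-1.38, 1.24], [0.06, 2.45], [-1.56, 4.7], [0.09, 2.05], [-2.69, 2.69]. Speed limits (rad/s): [2.57, 2.57, 3.14, 3.14, 3.14, 3.14, 3.14].

INTERFACE

Orientations are given as a rotation vector (axis times angle).
In Python, from bench import get_state, get_image, camera_params, close_job gives the robot as it stands. The module is installed in compiled form; this text tells all that it offers.
- The arm moves only by the tool arm_command, never from a script. Its argument "motion" is a list of rows, each a list of 5 numbers: the finger opening in mm, from 0 to 87, then the shift along the tool's x, y, z in mm, then the turn about the tool's z in degrees. In form: [[gripper, x, y, z, spin], ...]. A call has 1 to 5 rows; each row is the pose to reach, as a shift and turn from the pose commanded when the call began, along the tool's axes at that moment; what a row does not reach only later rows make up. A row lasts 1/12 s, in which the tool goes at most 41.7 mm and 7.16 degrees, less where a joint would pass 70% of its speed; a pose out of reach is approached as far as the arm can. A call with a gripper value outside its range is refused whole. The fingers move at their own pace and stop on an object; "newtons" is the grip in N (left out, the last holds). Time passes only in rows, so rows that repeat a pose let the fingers close. It gives the time, the measured TCP pose, the force, the opening and the grip force at its end, in the units of the state.
- get_state(): the state, without advancing time (a new reading comes with each control period).
- get_image(name): name is "scene" or "top" or "wrist"; returns (picture, depth): 480x640x3 uint8, red, green, blue; 480x640 float32, m along the optical axis (not along the pixel's ray), 0 where there is no reading.
- camera_params(name): a dict with "intrinsics" (3x3 intrinsics, pixels), "extrinsics" (4x4, takes a point from camera to world coordinates). Camera axes: x right, y down, z forward; pixel columns grow to the right and rows downward; lengths in m; the calibration is good to about 2 mm. A picture is of the moment at which its call begins: read the wrist's pose just before it. camera_params takes no time and is no camera call; for the wrist camera it gives the pose at the moment of the call.
- close_job(): hands the job in; it is judged then, once.
The state is a dict: "time": time; "joint_positions": joint angles; "qd": joint speeds; "joint_torque": joint torques, N m; "position": TCP position; "tool_rot": TCP orientation; "ft_force": force on the tool from outside, world axes, zero at the start; "torque": the same for the moment, N m; "grip_width": opening from 0.0 (shut) to 1.0 (fully open); "grip_force": force on a finger pad.
Only numpy, scipy, OpenCV 4.12 (cv2) and the standard library are available. Lean on these libraries where they do the work, as an engineer would, in place of code of your own. Each camera call takes 0.05 s, during which the arm holds its last target. There are 200 camera calls.

## Working session

There is one attempt and no reset: what is moved stays moved. The work goes in short steps, Python scripts to look and compute and a tool call to move; the robot and the scene stay as the last step left them, time stands still between calls to the robot, and variables do not carry over. Pictures are saved under pics/ and viewed, at most 10 in all, crops included, and the job is handed in when it is done.

Besides the shell and the picture viewer there is one more tool, called after ">>>" as name([rows], argument=value, ...), one row to a line, values as JSON. arm_command: Moves the arm, as the interface text tells. Its arguments: {"type":"object","properties":{"motion":{"type":"array"},"newtons":{"type":"number"}},"required":["motion"]}

```bash
mkdir -p pics; cat > h.py <<'E'
import numpy as np, cv2
from bench import get_state, get_image, camera_params, close_job
def grab(n,save=None):
    p=camera_params(n); im,d=get_image(n)
    if save: cv2.imwrite(f'pics/{save}.png',im[:,:,::-1])
    return im,d,np.array(p['intrinsics']),np.array(p['extrinsics'])
def cloud(d,K,T):
    v,u=np.mgrid[:d.shape[0],:d.shape[1]]
    P=np.stack([(u-K[0,2])/K[0,0]*d,(v-K[1,2])/K[1,1]*d,d],-1)
    return P@T[:3,:3].T+T[:3,3]
E
python3 - <<'E'
from h import *
s=get_state(); print(s)
for n in('scene','top'):
    im,d,K,T=grab(n,n); print(n,K.round(1).tolist(),T.round(3).tolist()); np.savez(n+'.npz',im=im,d=d,K=K,T=T)
E
```

```text
{'time': 0.0, 'joint_positions': array([ 1.30310038,  0.32182324, -0.0701087 ,  1.45168087,  0.02262166,
        1.37079825, -0.05689155]), 'qd': array([-0.00030596, -0.00022917, -0.00015271,  0.00069505,  0.00093279,
       -0.00120758,  0.00063486]), 'joint_torque': array([-7.49769561e-05, -4.91301441e+01, -4.04291181e-01, -3.12529814e+01,
       -6.39837189e-02,  4.36585851e-02,  1.98007524e-04]), 'position': array([ 0.18056522, -0.62386378,  0.23545858]), 'tool_rot': array([-3.10858038e+00, -4.41019263e-01,  5.97933987e-04]), 'ft_force': array([0.31841831, 0.65840475, 0.38133442]), 'torque': array([-0.0285876 , -0.03131414,  0.00472517]), 'grip_force': 0.0, 'grip_width': 0.9982496398932879}
scene [[597.5, 0.0, 318.0], [0.0, 597.5, 238.7], [0.0, 0.0, 1.0]] [[-0.858, 0.318, -0.404, 1.105], [0.514, 0.547, -0.66, 0.883], [0.011, -0.774, -0.633, 0.975], [0.0, 0.0, 0.0, 1.0]]
top [[500.7, 0.0, 321.8], [0.0, 500.7, 244.3], [0.0, 0.0, 1.0]] [[-0.025, -0.992, 0.12, 0.426], [-1.0, 0.024, -0.004, -0.061], [0.001, -0.12, -0.993, 1.013], [0.0, 0.0, 0.0, 1.0]]
```

View pics/top.png

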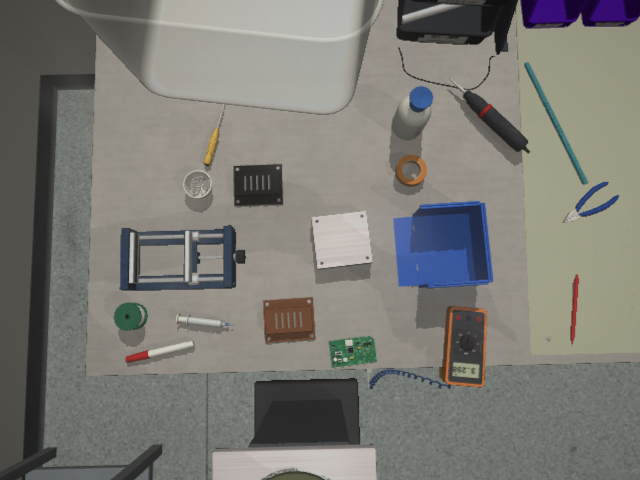

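View pics/scene.png

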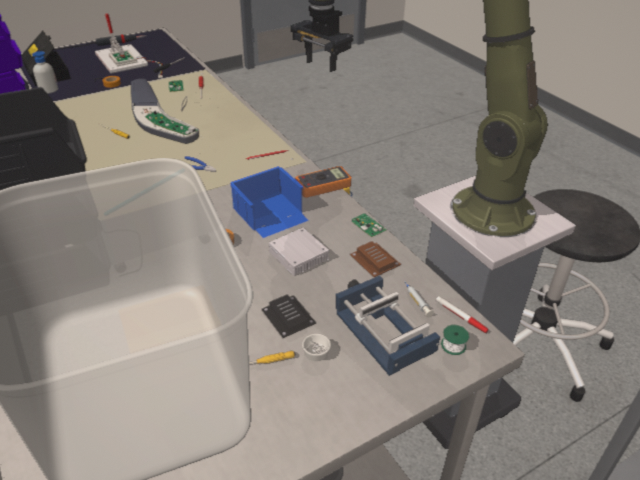

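The top view shows the heat sink at about (341,240), the tote at (450,245) opening to the left (+y), the cover at (258,185), the cup at (198,184), the vice at (180,258) and the tape at (411,170). The scene view agrees, and the big translucent bin stands beyond the cup and cover. Next I'll measure.

```bash
python3 - <<'E'
from h import *
z=np.load('top.npz'); im,d,K,T=z['im'],z['d'],z['K'],z['T']; P=cloud(d,K,T)
hsv=cv2.cvtColor(im,cv2.COLOR_RGB2HSV)
def roi(m,r):
    o=np.zeros(m.shape,bool);o[r[1]:r[3],r[0]:r[2]]=1;return m&o&(d>0)
H,S,V=[hsv[...,i].astype(int) for i in range(3)]
def rep(n,m,zr):
    m=m&(P[...,2]>zr[0])&(P[...,2]<zr[1]); q=P[m][:,:2].astype(np.float32)
    print(n,len(q),'z',np.median(P[m][:,2]).round(4),cv2.minAreaRect(q),'min',q.min(0),'max',q.max(0))
Z=P[...,2]
rep('sink',roi(Z>.02,(300,200,385,280)),(.025,.04))
rep('cover',roi(V<110,(225,155,295,215)),(.012,.03))
rep('coverall',roi(V<90,(225,155,295,215)),(-.01,.03))
rep('cup',roi(Z>0,(175,160,220,208)),(.018,.04))
rep('toterim',roi((S>100)&(H>100)&(H<130),(390,195,500,295)),(.07,.1))
rep('totefloor',roi((S>100)&(H>100)&(H<130),(390,195,500,295)),(-.004,.012))
rep('vice',roi(Z>0,(100,215,255,300)),(.03,.12))
rep('vicetop',roi(Z>0,(100,215,255,300)),(.06,.12))
rep('meter',roi(Z>0,(435,300,495,395)),(.02,.06))
rep('tape',roi(Z>0,(390,150,432,190)),(.012,.03))
rep('bin',roi(Z>.02,(100,0,385,130)),(.02,.6))
rep('binlow',roi(Z>.02,(100,0,385,130)),(.02,.1))
E
```

```text
sink 2893 z 0.0317 ((0.5541316866874695, -0.10348054766654968), (0.1042020171880722, 0.11008018255233765), 5.304332256317139) min [ 0.49824464 -0.16266797] max [ 0.61016613 -0.04428089]
cover 1088 z 0.0195 ((0.6757519841194153, 0.06496326625347137), (0.048784028738737106, 0.0923120379447937), 0.5982871651649475) min [0.65092725 0.0189489 ] max [0.7003267  0.11106987]
coverall 1811 z 0.0166 ((0.6762644052505493, 0.06429702043533325), (0.08601056784391403, 0.09932715445756912), 0.40202587842941284) min [0.6331989  0.01444578] max [0.7195218  0.11377225]
cup 187 z 0.0246 ((0.6749721169471741, 0.18449395895004272), (0.057786498218774796, 0.05692625418305397), 43.27145767211914) min [0.64626    0.15500079] max [0.70360255 0.21264564]
toterim 1158 z 0.083 ((0.5346240401268005, -0.31556373834609985), (0.1581641137599945, 0.12349780648946762), 2.2745954990386963) min [ 0.453944   -0.37918448] max [ 0.61465836 -0.25112098]
totefloor 5217 z 0.0033 ((0.5457229614257812, -0.30960893630981445), (0.1648421436548233, 0.19140440225601196), 2.4825289249420166) min [ 0.46092498 -0.40732294] max [ 0.62
[... 426 characters left out ...]
96, -0.33837735652923584), (0.07659981399774551, 0.14991870522499084), 83.3804702758789) min [ 0.2626613  -0.38180393] max [ 0.41780812 -0.29371858]
tape 466 z 0.0185 ((0.6959596276283264, -0.2495841234922409), (0.061704184859991074, 0.061260879039764404), 35.64912796020508) min [ 0.66450846 -0.28129444] max [ 0.72695076 -0.21899559]
bin 19664 z 0.2163 ((0.9342470169067383, 0.07525306940078735), (0.47577106952667236, 0.2715606391429901), 88.22854614257812) min [ 0.7935732  -0.16667391] max [1.0765623 0.3130307]
binlow 3278 z 0.0634 ((0.9429284930229187, 0.07056000828742981), (0.4669261574745178, 0.2539157569408417), 88.22854614257812) min [ 0.8114602  -0.16667391] max [1.0765623  0.30247012]
```

```bash
cat >> h.py <<'E'
def wrap(a): return (a+180)%360-180
def go(x,y,z,yaw,s=None):
    """print tool-frame shift (mm) and spin (deg) to world TCP target; yaw = world angle of tool x"""
    from scipy.spatial.transform import Rotation as Ro
    s=s or get_state(); R=Ro.from_rotvec(s['tool_rot']).as_matrix()
    c=np.degrees(np.arctan2(R[1,0],R[0,0])); d=R.T@(np.array([x,y,z])-s['position'])*1e3
    print('shift',d.round(1),'spin',round(wrap(c-yaw),1),'| yaw now',c.round(2),'pos',s['position'].round(4),'t',round(s['time'],2))
E
python3 - <<'E'
from h import *
z=np.load('top.npz'); im,d,K,T=z['im'],z['d'],z['K'],z['T']; P=cloud(d,K,T).reshape(-1,3)
P=P[(P[:,2]>.02)&(P[:,2]<.074)]
def fit(m,ax):
    q=P[m]; 
    for _ in range(4):
        c=np.polyfit(q[:,1-ax],q[:,ax],1); r=q[:,ax]-np.polyval(c,q[:,1-ax]); q=q[abs(r)<max(.002,1.5*r.std())]
    print(ax,len(q),c,np.degrees(np.arctan(c[0])),r.std())
    return c
X,Y=P[:,0],P[:,1]
a=fit((abs(X-.603)<.014)&(Y>-.36)&(Y<-.265),0)
b=fit((abs(Y+.37)<.014)&(X>.48)&(X<.59),1)
E
python3 - <<'E'
from h import *
go(.18,-.624,.2355,2.3)
E
```

```text
0 220 [-0.0413081   0.59098015] -2.365435041915813 0.0002935480578729558
1 505 [ 0.0409244  -0.38961405] 2.343487503064736 0.0005354149220191573
shift [-0.6 -0.1  0.1] spin 13.8 | yaw now 16.15 pos [ 0.1806 -0.6239  0.2356] t 0.1
```

>>> arm_command([
  [70, 0, 0, 0, 7],
  [70, 0, 0, 0, 13.8],
  [70, 0, 0, 0, 13.8],
])

```text
time: 0.35
position: [0.1806, -0.6241, 0.236]
tool_rot: [-3.14, -0.06, 0.001]
ft_force: [-0.5, 0.1, 0.4]
grip_width: 0.862
grip_force: 0.0
```

>>> arm_command([
  [70, 30, -31, 0, 0],
  [70, 60, -63, 0, 0],
  [70, 90, -95, 0, 0],
  [70, 119, -126, 0, 0],
  [70, 119, -126, 0, 0],
])

```text
time: 0.77
position: [0.3018, -0.4866, 0.2367]
tool_rot: [-3.137, -0.088, -0.006]
ft_force: [0.7, 0.6, -0.2]
grip_width: 0.809
grip_force: 0.0
```

>>> arm_command([
  [70, 30, -31, 0, 0],
  [70, 60, -63, 0, 0],
  [70, 90, -95, 0, 0],
  [70, 119, -126, 0, 0],
  [70, 119, -126, 0, 0],
])

```text
time: 1.18
position: [0.4143, -0.355, 0.2368]
tool_rot: [-3.137, -0.088, -0.005]
ft_force: [0.7, 1.5, -0.6]
grip_width: 0.803
grip_force: 0.0
```

>>> arm_command([
  [70, 30, -31, 0, 0],
  [70, 60, -63, 0, 0],
  [70, 90, -95, 0, 0],
  [70, 119, -126, 0, 0],
  [70, 119, -126, 0, 0],
])

```text
time: 1.6
position: [0.5267, -0.2234, 0.2367]
tool_rot: [-3.136, -0.087, -0.005]
ft_force: [0.5, 1.3, -0.1]
grip_width: 0.801
grip_force: 0.0
```

>>> arm_command([
  [70, 30, -31, 0, 0],
  [70, 60, -63, 0, 0],
  [70, 90, -95, 0, 0],
  [70, 119, -126, 0, 0],
  [70, 119, -126, 0, 0],
])

```text
time: 2.02
position: [0.6389, -0.0923, 0.236]
tool_rot: [-3.134, -0.085, -0.003]
ft_force: [-0.2, 1.1, 0.8]
grip_width: 0.801
grip_force: 0.0
```

>>> arm_command([
  [70, 0, 0, 40, 0],
  [70, 0, 0, 80, 0],
  [70, 0, 0, 120, 0],
  [70, 0, 0, 120, 0],
])

```text
time: 2.35
position: [0.6293, -0.1016, 0.1073]
tool_rot: [-3.138, -0.068, 0.025]
ft_force: [-2.1, -0.1, -1.5]
grip_width: 0.801
grip_force: 0.0
```

```bash
cat >> h.py <<'E'
C=np.array([.5337,-.3107]); th=np.radians(2.35)
X1=np.array([np.cos(th),np.sin(th)]); Y1=np.array([-np.sin(th),np.cos(th)])
def tote(p): p=np.asarray(p,float)[...,:2]-C; return np.stack([p@X1,p@Y1],-1)*1e3
def tgo(u,v,z,yaw):  # tote mm, z mm, yaw relative to tote
    p=C+(X1*u+Y1*v)/1e3; go(p[0],p[1],z/1e3,yaw+2.35)
E
python3 - <<'E'
from h import *
s=get_state(); print(tote(s['position']),s['joint_positions'].round(2)); tgo(112,206,30,0)
E
```

```text
[104.13461725 205.01753511] [ 0.48  0.44 -0.46  1.61  0.21  1.17 -1.56]
shift [ 9.1 -0.7 77.2] spin 0.2 | yaw now 2.5 pos [ 0.6293 -0.1016  0.1073] t 2.35
```

>>> arm_command([
  [70, 8, 0, 20, 0],
  [70, 8, 0, 50, 0],
  [70, 8, 0, 77, 0],
  [70, 8, 0, 77, 0],
  [70, 8, 0, 77, 0],
])

```text
time: 2.77
position: [0.6433, -0.1015, 0.04]
tool_rot: [-3.141, -0.066, 0.003]
ft_force: [0.5, 0.1, 1.1]
grip_width: 0.802
grip_force: 0.0
```

```bash
python3 - <<'E'
from h import *
s=get_state(); print(tote(s['position']),s['ft_force'],s['tool_rot']); tgo(63,206,30,0)
E
```

```text
[118.09512475 204.56072173] [0.52640123 0.10182767 1.07521193] [-3.14063340e+00 -6.55408054e-02  2.62342517e-03]
shift [-55.1  -1.5  10. ] spin 0.0 | yaw now 2.39 pos [ 0.6433 -0.1015  0.04  ] t 2.77
```

>>> arm_command([
  [70, -10, -1, 9, 0],
  [70, -22, -1, 9, 0],
  [70, -28, -1, 9, 0],
  [70, -32, -1, 9, 0],
  [70, -36, -1, 9, 0],
])

```text
time: 3.18
position: [0.6108, -0.1021, 0.0337]
tool_rot: [3.14, 0.064, 0.012]
ft_force: [5.2, -0.0, 1.9]
grip_width: 0.806
grip_force: 2.5
```

>>> arm_command([
  [70, -4, 0, 0, 0],
  [70, -8, 0, 0, 0],
  [70, -12, 0, 0, 0],
  [70, -16, 0, 0, 0],
  [70, -20, 0, 0, 0],
])

```text
time: 3.6
position: [0.5917, -0.1021, 0.0336]
tool_rot: [3.14, 0.065, 0.014]
ft_force: [5.3, 0.6, 3.7]
grip_width: 0.804
grip_force: 2.9
```

>>> arm_command([
  [70, 0, 0, 0, 0],
  [70, 0, 0, 0, 0],
])

```text
time: 3.77
position: [0.5909, -0.1022, 0.0331]
tool_rot: [3.14, 0.065, 0.01]
ft_force: [5.3, 0.3, 4.0]
grip_width: 0.804
grip_force: 2.7
```

```bash
cat >> h.py <<'E'
def sink(save=None,r=(290,190,400,290)):
    im,d,K,T=grab('top',save); P=cloud(d,K,T); Z=P[...,2]; m=np.zeros(d.shape,bool); m[r[1]:r[3],r[0]:r[2]]=1
    hsv=cv2.cvtColor(im,cv2.COLOR_RGB2HSV); m&=(Z>.022)&(Z<.042)&(hsv[...,1]<70)&(hsv[...,2]>130)
    n,l,st,_=cv2.connectedComponentsWithStats(m.astype(np.uint8)); i=1+st[1:,4].argmax()
    q=tote(P[l==i]); print('sink tote',cv2.minAreaRect(q.astype(np.float32)),'lo',q.min(0),'hi',q.max(0),np.median(Z[l==i]))
E
python3 - <<'E'
from h import *
s=get_state(); print(tote(s['position']),s['position'],s['ft_force']); sink('p1')
E
```

```text
[ 65.66346429 206.0053651 ] [ 0.59086125 -0.10217544  0.03311851] [5.34416272 0.26676499 4.01806589]
sink tote ((-8.116279602050781, 253.52499389648438), (18.949169158935547, 84.47703552246094), 89.91545867919922) lo [-50.34869034 244.02635453] hi [ 34.10866369 263.00328945] 0.03182956271149351
```

>>> arm_command([
  [70, 25, 0, 0, 0],
  [70, 25, 0, -35, 0],
  [70, 25, 0, -70, 0],
  [70, 25, 0, -70, 0],
])

```text
time: 4.15
position: [0.6162, -0.1011, 0.1065]
tool_rot: [3.14, 0.065, 0.011]
ft_force: [1.9, -0.6, 1.5]
grip_width: 0.805
grip_force: 0.0
```

>>> arm_command([
  [70, -20, -20, 0, -7],
  [70, -40, -40, 0, -14],
  [70, -60, -60, 0, -21],
  [70, -80, -80, 0, -28],
  [70, -90, -100, 0, -35],
])

```text
time: 4.57
position: [0.5151, -0.0046, 0.0999]
tool_rot: [-2.973, -1.015, 0.007]
ft_force: [-0.3, 0.6, 0.2]
grip_width: 0.799
grip_force: 0.0
```

>>> arm_command([
  [75, 0, 0, 0, -7],
  [75, 0, 0, 0, -14],
  [75, 0, 0, 0, -21],
  [75, 0, 0, 0, -28],
  [75, 0, 0, 0, -35],
])

```text
time: 4.98
position: [0.5175, -0.0051, 0.1004]
tool_rot: [-2.53, -1.862, 0.004]
ft_force: [0.1, 0.6, -0.4]
grip_width: 0.862
grip_force: 0.0
```

>>> arm_command([
  [75, 0, 0, 0, -7],
  [75, 0, 0, 0, -14],
  [75, 0, 0, 0, -20],
  [75, 0, 0, 0, -20],
  [75, 0, 0, 0, -20],
])

```text
time: 5.4
position: [0.518, -0.0052, 0.1004]
tool_rot: [-2.178, -2.262, 0.002]
ft_force: [0.2, 0.2, 0.2]
grip_width: 0.861
grip_force: 0.0
```

```bash
python3 - <<'E'
from h import *
s=get_state(); print(tote(s['position']),s['position'],s['ft_force'],s['tool_rot'],s['joint_positions'].round(2)); tgo(1.5,300,36,90);sink('p2')
E
```

```text
[ -3.19718385 305.88670561] [ 0.51796301 -0.00520164  0.10036516] [0.23103219 0.23411438 0.15214884] [-2.17836350e+00 -2.26241073e+00  2.01738025e-03] [ 0.65  0.23 -0.76  1.91  0.18  1.07 -0.15]
shift [-5.9  4.8 64.4] spin -0.2 | yaw now 92.17 pos [ 0.518  -0.0052  0.1004] t 5.4
sink tote ((1.2447013854980469, 207.68499755859375), (108.3680648803711, 103.59284210205078), 89.9933090209961) lo [-50.55688884 153.50130307] hi [ 53.03990885 261.86833339] 0.031686551058519585
```

>>> arm_command([
  [75, 0, 4, 35, 0],
  [75, 0, 4, 65, 0],
  [75, 0, 4, 65, 0],
  [75, -12, 4, 65, 0],
  [75, -24, 4, 65, 0],
])

```text
time: 5.87
position: [0.5243, -0.0289, 0.0368]
tool_rot: [2.173, 2.267, 0.001]
ft_force: [0.8, -0.1, -0.3]
grip_width: 0.862
grip_force: 0.0
```

>>> arm_command([
  [75, -10, 0, 0, 0],
  [75, -20, 0, 0, 0],
  [75, -30, 0, 0, 0],
  [75, -40, 0, 0, 0],
  [75, -50, 0, 0, 0],
])

```text
time: 6.28
position: [0.527, -0.078, 0.0373]
tool_rot: [2.175, 2.266, 0.005]
ft_force: [-0.6, 6.7, 3.7]
grip_width: 0.862
grip_force: 3.1
```

```bash
python3 - <<'E'
from h import *
s=get_state(); print(s['position'],s['ft_force'],s['grip_width']); tgo(1.5,65,35,90);sink('p3',(290,190,500,290))
E
```

```text
[ 0.52700736 -0.07802864  0.03728018] [-0.64621838  6.70358258  3.72765517] 0.8623134720740754
shift [-167.8   -1.4    2. ] spin -0.0 | yaw now 92.35 pos [ 0.527  -0.078   0.0373] t 6.28
sink tote ((1.7685928344726562, 126.07723999023438), (103.54865264892578, 27.649900436401367), 0.6488249897956848) lo [-49.87467621 112.27568756] hi [ 53.39481918 140.37235308] 0.03180619046008781
```

>>> arm_command([
  [75, -9, 0, 0, 0],
  [75, -18, 0, 0, 0],
  [75, -27, 0, 0, 0],
  [75, -36, 0, 0, 0],
  [75, -45, 0, 0, 0],
])

```text
time: 6.75
position: [0.5288, -0.1218, 0.0371]
tool_rot: [2.174, 2.268, 0.006]
ft_force: [0.0, 7.5, 4.5]
grip_width: 0.864
grip_force: 3.9
```

>>> arm_command([
  [75, -9, 0, 0, 0],
  [75, -18, 0, 0, 0],
  [75, -27, 0, 0, 0],
  [75, -36, 0, 0, 0],
  [75, -45, 0, 0, 0],
])

```text
time: 7.17
position: [0.5305, -0.1669, 0.037]
tool_rot: [-2.174, -2.268, -0.005]
ft_force: [-0.7, 7.2, 3.9]
grip_width: 0.855
grip_force: 3.8
```

```bash
python3 - <<'E'
from h import *
s=get_state(); print(s['position'],s['ft_force'],s['grip_width']); tgo(1.5,65,36,90);sink('p4',(290,190,500,290))
E
```

```text
[ 0.53053096 -0.16693485  0.0370364 ] [-0.69050242  7.22480852  3.89150624] 0.8550300660487661
shift [-78.8  -1.3   0.9] spin 0.1 | yaw now 92.41 pos [ 0.5305 -0.1669  0.037 ] t 7.17Traceback (most recent call last):
  File "<stdin>", line 2, in <module>
  File "h.py", line 26, in sink
    n,l,st,_=cv2.connectedComponentsWithStats(m.astype(np.uint8)); i=1+st[1:,4].argmax()
                                                                       ~~~~~~~~~~~~~~~^^
ValueError: attempt to get argmax of an empty sequence
```

>>> arm_command([
  [75, -9, 0, 0, 0],
  [75, -18, 0, 0, 0],
  [75, -27, 0, 0, 0],
  [75, -36, 0, 0, 0],
  [75, -45, 0, 0, 0],
])

```text
time: 7.63
position: [0.5327, -0.2096, 0.0373]
tool_rot: [-2.171, -2.268, -0.007]
ft_force: [-0.3, 14.8, 1.8]
grip_width: 0.863
grip_force: 5.1
```

>>> arm_command([
  [75, -6, 0, 0, 0],
  [75, -12, 0, 0, 0],
  [75, -17, 0, 0, 0],
  [75, -22, 0, 0, 0],
  [75, -26, 0, 0, 0],
])

```text
time: 8.05
position: [0.5333, -0.2376, 0.0369]
tool_rot: [-2.174, -2.267, -0.004]
ft_force: [-0.6, 7.3, 6.6]
grip_width: 0.865
grip_force: 4.0
```

>>> arm_command([
  [75, -2, 0, 0, 0],
  [75, -4, 0, 0, 0],
  [75, -6, 0, 0, 0],
  [75, -6, 0, 0, 0],
])

```text
time: 8.38
position: [0.5335, -0.2438, 0.0369]
tool_rot: [-2.174, -2.267, -0.004]
ft_force: [-0.1, 7.2, 5.7]
grip_width: 0.865
grip_force: 3.3
```

```bash
python3 - <<'E'
from h import *
s=get_state(); print(s['position'],s['ft_force'],s['grip_width']); tgo(1.5,65,36,90)
E
```

```text
[ 0.53350983 -0.24375229  0.03691845] [-0.13809171  7.21839485  5.74573071] 0.86470594392924
shift [-1.9 -1.1  0.9] spin 0.1 | yaw now 92.4 pos [ 0.5335 -0.2438  0.0369] t 8.38
```

>>> arm_command([
  [75, -1, 0, 0, 0],
  [75, -2, 0, 0, 0],
  [75, -3, 0, 0, 0],
])

```text
time: 8.63
position: [0.5336, -0.246, 0.0369]
tool_rot: [-2.173, -2.267, -0.004]
ft_force: [-0.5, 6.7, 6.1]
grip_width: 0.861
grip_force: 4.0
```

>>> arm_command([
  [75, -1, 0, 0, 0],
  [75, -1, 0, 0, 0],
])

```text
time: 8.8
position: [0.5336, -0.2473, 0.0369]
tool_rot: [-2.174, -2.267, -0.004]
ft_force: [-0.7, 8.2, 6.3]
grip_width: 0.864
grip_force: 3.8
```

>>> arm_command([
  [75, -1, 0, 0, 0],
  [75, -1, 0, 0, 0],
])

```text
time: 8.97
position: [0.5337, -0.2473, 0.0369]
tool_rot: [-2.172, -2.267, -0.005]
ft_force: [-0.3, 8.8, 6.5]
grip_width: 0.864
grip_force: 4.6
```

>>> arm_command([
  [75, -1, 0, 0, 0],
  [75, -2, 0, 0, 0],
  [75, -2, 0, 0, 0],
])

```text
time: 9.22
position: [0.5337, -0.2474, 0.0369]
tool_rot: [-2.17, -2.266, -0.007]
ft_force: [-2.0, 12.6, 8.4]
grip_width: 0.864
grip_force: 6.3
```

>>> arm_command([
  [75, -2, 0, 0, 0],
  [75, -3, 0, 0, 0],
  [75, -3, 0, 0, 0],
])

```text
time: 9.47
position: [0.5337, -0.2475, 0.0368]
tool_rot: [-2.167, -2.264, -0.01]
ft_force: [-2.2, 17.2, 11.3]
grip_width: 0.86
grip_force: 8.8
```

>>> arm_command([
  [75, 30, 0, 0, 0],
  [75, 40, 0, -30, 0],
  [87, 60, 0, -70, 0],
  [87, 100, 0, -100, 0],
  [87, 130, 0, -100, 0],
])

```text
time: 9.88
position: [0.5301, -0.1289, 0.1407]
tool_rot: [2.175, 2.254, 0.002]
ft_force: [1.9, 0.0, -0.1]
grip_width: 0.973
grip_force: 0.0
```

>>> arm_command([
  [87, 40, 12, -10, 0],
  [87, 75, 25, -20, 0],
  [87, 115, 38, -30, 0],
  [87, 150, 50, -30, 0],
  [87, 150, 50, -30, 0],
])

```text
time: 10.3
position: [0.5729, 0.0354, 0.1678]
tool_rot: [2.163, 2.278, 0.01]
ft_force: [-0.9, 0.7, 0.9]
grip_width: 1.001
grip_force: 0.0
```

```bash
python3 - <<'E'
from h import *
sink('p5',(380,190,500,290)); im,d,K,T=grab('wrist','w1'); 
s=get_state(); print(s['position'],s['ft_force'])
z=np.load('top.npz');P=cloud(z['d'],z['K'],z['T']);m=(P[...,0]>.565)&(P[...,0]<.6)&(P[...,1]>.05)&(P[...,1]<.13)&(P[...,2]>.01)
for q in P[m][::6]: print(q.round(3),end=' ')
go(.676,.055,.10,90.5)
E
```

```text
sink tote ((1.0987625122070312, -1.6491775512695312), (103.33915710449219, 109.61581420898438), 0.09744619578123093) lo [-50.64869151 -56.38733995] hi [52.85035257 53.17166141] 0.03565146711849532
[0.571622   0.02716564 0.16606294] [-1.13624125 -0.79818707  0.07566097]
[0.583 0.115 0.061] [0.581 0.118 0.064] [0.579 0.124 0.064] [0.579 0.112 0.065] [0.577 0.12  0.064] [0.577 0.109 0.06 ] [0.575 0.118 0.067] [0.576 0.108 0.056] [0.573 0.118 0.065] [0.574 0.108 0.055] [0.571 0.119 0.063] [0.573 0.109 0.054] [0.57  0.119 0.062] [0.57  0.109 0.055] [0.568 0.119 0.061] [0.569 0.109 0.054] [0.565 0.122 0.065] [0.566 0.109 0.061] [0.566 0.108 0.046] shift [ 23.3 105.5  66.1] spin 2.0 | yaw now 92.54 pos [0.5716 0.0272 0.1661] t 10.4
```

View pics/w1.png

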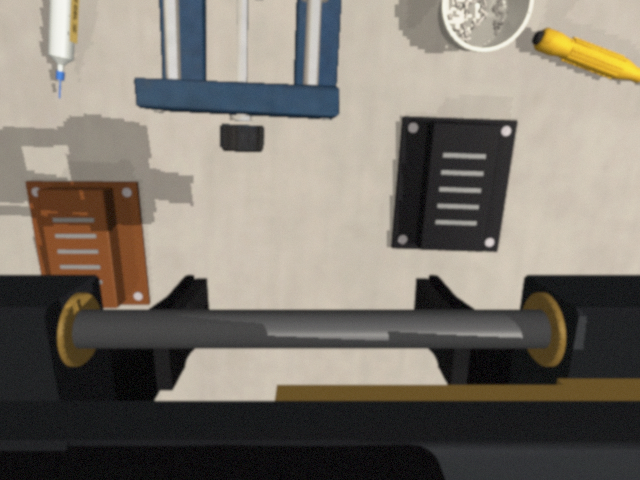

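View pics/p5.png

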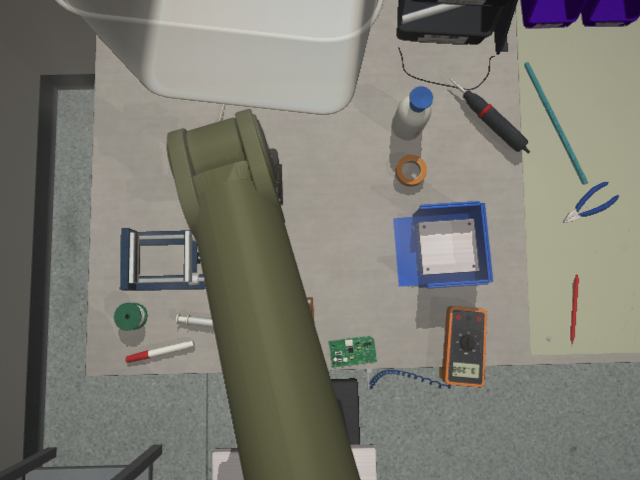

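The wrist view shows the cover at about (460,185), the cup at (485,15) and the brown decoy at (90,245). The top view shows the sink square and home in the tote, at (447,247). Now I'll pick the cover.

>>> arm_command([
  [87, 7, 30, 10, 2],
  [87, 15, 60, 30, 2],
  [87, 28, 90, 45, 2],
  [87, 28, 105, 65, 2],
  [87, 28, 105, 65, 2],
])

```text
time: 10.82
position: [0.6751, 0.0551, 0.0951]
tool_rot: [-2.215, -2.223, 0.008]
ft_force: [-1.6, -1.4, -0.7]
grip_width: 1.003
grip_force: 0.0
```

>>> arm_command([
  [87, 0, 0, 0, 0],
  [87, 0, 0, 0, 0],
])

```text
time: 10.98
position: [0.6748, 0.0561, 0.1008]
tool_rot: [2.217, 2.225, -0.002]
ft_force: [0.1, 0.3, 0.3]
grip_width: 0.999
grip_force: 0.0
```

```bash
python3 - <<'E'
from h import *
im,d,K,T=grab('wrist','w2'); P=cloud(d,K,T); m=(cv2.cvtColor(im,cv2.COLOR_RGB2GRAY)<110)&(P[...,2]>.013)&(P[...,2]<.026)&(d>0)
n,l,st,_=cv2.connectedComponentsWithStats(m.astype(np.uint8)); i=1+st[1:,4].argmax(); q=P[l==i]; print(cv2.minAreaRect(q[:,:2].astype(np.float32)),q.min(0),q.max(0))
go(.676,.060,.022,90.5)
E
```

```text
((0.6773256659507751, 0.0659014955163002), (0.04814106225967407, 0.08949819207191467), 0.6634393334388733) [0.65281305 0.02128632 0.01316768] [0.70184812 0.11088508 0.02305539]
shift [ 3.5  0.9 79.7] spin -0.3 | yaw now 90.24 pos [0.6751 0.0566 0.1017] t 11.03
```

>>> arm_command([
  [87, 4, 2, 30, 0],
  [87, 4, 2, 60, 0],
  [87, 4, 2, 78, 0],
  [87, 4, 2, 80, 0],
  [87, 4, 2, 80, 0],
])

```text
time: 11.45
position: [0.6769, 0.0614, 0.0214]
tool_rot: [2.215, 2.227, -0.001]
ft_force: [0.2, 0.2, 0.1]
grip_width: 0.998
grip_force: 0.0
```

>>> arm_command([
  [40, 0, 0, 0, 0],
  [40, 0, 0, 0, 0],
  [40, 0, 0, 0, 0],
  [40, 0, 0, 0, 0],
  [40, 0, 0, 0, 0],
], newtons=25)

```text
time: 11.87
position: [0.6775, 0.0624, 0.0212]
tool_rot: [2.214, 2.227, 0.001]
ft_force: [-0.3, -0.2, -0.7]
grip_width: 0.706
grip_force: 0.0
```

>>> arm_command([
  [40, 0, 0, 0, 0],
  [40, 0, 0, 0, 0],
  [40, 0, 0, 0, 0],
])

```text
time: 12.12
position: [0.6772, 0.0624, 0.0206]
tool_rot: [2.215, 2.228, -0.0]
ft_force: [-0.1, -0.1, 1.4]
grip_width: 0.552
grip_force: 25.0
```

>>> arm_command([
  [40, 0, 0, -20, 0],
  [40, 0, 0, -50, 0],
  [40, 0, 0, -85, 0],
  [40, -10, -5, -120, 0],
  [40, -30, -15, -140, 0],
])

```text
time: 12.53
position: [0.6638, 0.0368, 0.1646]
tool_rot: [2.208, 2.233, 0.01]
ft_force: [0.3, 0.8, -0.1]
grip_width: 0.543
grip_force: 25.0
```

>>> arm_command([
  [40, -32, -12, 0, -1.8],
  [40, -64, -24, 0, -1.8],
  [40, -96, -36, 0, -1.8],
  [40, -128, -48, 0, -1.8],
  [40, -160, -60, 0, -1.8],
])

```text
time: 12.95
position: [0.6022, -0.1294, 0.1602]
tool_rot: [-2.179, -2.263, 0.001]
ft_force: [0.4, -0.6, -0.7]
grip_width: 0.546
grip_force: 25.0
```

>>> arm_command([
  [40, -32, -12, 0, 0],
  [40, -64, -24, 0, 0],
  [40, -96, -36, 0, 0],
  [40, -128, -48, 0, 0],
  [40, -155, -58, 0, 0],
])

```text
time: 13.37
position: [0.5495, -0.2879, 0.1601]
tool_rot: [-2.181, -2.261, 0.002]
ft_force: [0.3, -0.6, -1.3]
grip_width: 0.548
grip_force: 25.0
```

>>> arm_command([
  [40, 0, 0, 0, 0],
  [40, 0, 0, 0, 0],
  [40, 0, 0, 0, 0],
])

```text
time: 13.62
position: [0.5512, -0.2842, 0.1602]
tool_rot: [-2.179, -2.262, -0.001]
ft_force: [-0.1, -0.6, -1.4]
grip_width: 0.551
grip_force: 25.0
```

```bash
python3 - <<'E'
from h import *
s=get_state(); print(tote(s['position']),s['grip_width'],s['grip_force'],s['ft_force']); tgo(1.1,-4.3,56.6,89.6)
E
```

```text
[18.57999977 25.74599245] 0.5506081920513965 24.989100694656372 [-0.10004984 -0.58352481 -1.39336455]
shift [-30.2 -17.4 103.6] spin 0.2 | yaw now 92.16 pos [ 0.5512 -0.2842  0.1602] t 13.62
```

>>> arm_command([
  [40, -15, -9, 10, 0],
  [40, -30, -17, 30, 0],
  [40, -30, -17, 60, 0],
  [40, -30, -17, 85, 0],
  [40, -30, -17, 95, 0],
])

```text
time: 14.03
position: [0.5338, -0.3128, 0.0619]
tool_rot: [-2.173, -2.261, 0.001]
ft_force: [-0.8, 0.1, -1.5]
grip_width: 0.55
grip_force: 25.0
```

>>> arm_command([
  [40, 0, 0, 0, 0],
  [40, 0, 0, 0, 0],
])

```text
time: 14.2
position: [0.5363, -0.3141, 0.066]
tool_rot: [-2.177, -2.265, -0.001]
ft_force: [0.9, 0.2, -1.0]
grip_width: 0.547
grip_force: 25.0
```

```bash
python3 - <<'E'
from h import *
tgo(1.1,-4.3,56.6,89.6); im,d,K,T=grab('wrist','w3'); print(get_state()['ft_force'])
E
```

```text
shift [-0.8 -1.3  9.4] spin 0.3 | yaw now 92.29 pos [ 0.5363 -0.3141  0.066 ] t 14.2
[ 0.70250029  0.11637684 -0.42108344]
```

View pics/w3.png

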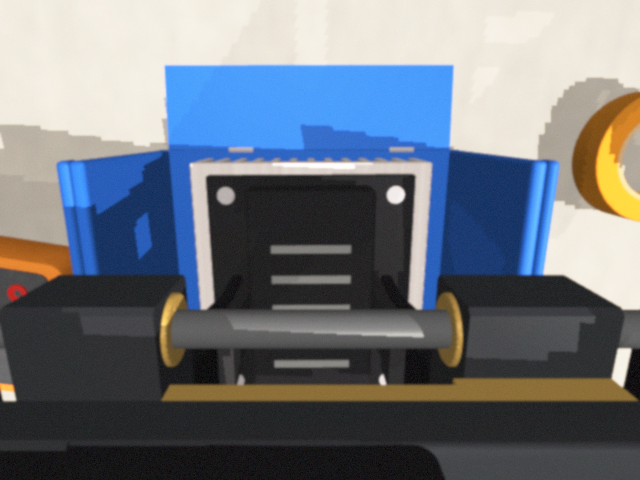

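The wrist view shows the cover (208–415 px) centred and square over the sink (192–432 px). I'll lower it and release.

>>> arm_command([
  [40, -1, -1, 3, 0],
  [40, -1, -1, 6, 0],
  [40, -1, -1, 8, 0],
  [40, -1, -1, 8, 0],
  [40, -1, -1, 8, 0],
])

```text
time: 14.67
position: [0.5343, -0.3168, 0.0577]
tool_rot: [2.179, 2.262, -0.0]
ft_force: [0.4, 0.5, -0.8]
grip_width: 0.547
grip_force: 25.0
```

>>> arm_command([
  [40, 0, 0, 1, 0],
  [40, 0, 0, 1, 0],
  [40, 0, 0, 1, 0],
])

```text
time: 14.92
position: [0.5344, -0.3168, 0.0566]
tool_rot: [2.179, 2.263, -0.0]
ft_force: [0.4, -0.1, -1.6]
grip_width: 0.546
grip_force: 25.0
```

>>> arm_command([
  [40, 1.5, 0, 1, 0],
  [40, 1.5, 0, 1, 0],
  [40, 1.5, 0, 2, 0],
  [40, 1.5, 0, 2, 0],
])

```text
time: 15.25
position: [0.5344, -0.3167, 0.0565]
tool_rot: [2.179, 2.26, -0.003]
ft_force: [-4.0, -1.5, 10.0]
grip_width: 0.545
grip_force: 25.0
```

>>> arm_command([
  [78, 0, 0, -1, 0],
  [78, 0, 0, -1, 0],
  [78, 0, 0, -1, 0],
  [78, 0, 0, -1, 0],
  [78, 0, 0, -1, 0],
])

```text
time: 15.67
position: [0.5342, -0.3148, 0.0551]
tool_rot: [-2.179, -2.262, -0.0]
ft_force: [-0.3, -0.5, -0.2]
grip_width: 0.835
grip_force: 0.0
```

>>> arm_command([
  [78, 0, 0, -30, 0],
  [78, 0, 0, -70, 0],
  [78, 0, 0, -110, 0],
  [78, 40, 12, -110, 0],
  [78, 80, 25, -110, 0],
])

```text
time: 16.08
position: [0.5572, -0.2378, 0.1684]
tool_rot: [2.184, 2.251, 0.001]
ft_force: [1.1, 1.1, -0.8]
grip_width: 0.897
grip_force: 0.0
```

>>> arm_command([
  [87, 32, 10, 0, 7],
  [87, 64, 20, 0, 14],
  [87, 96, 30, 0, 21],
  [87, 128, 40, 0, 28],
  [87, 160, 50, 0, 35],
])

```text
time: 16.5
position: [0.6002, -0.0713, 0.1654]
tool_rot: [-2.763, -1.494, 0.0]
ft_force: [0.6, 0.3, 0.2]
grip_width: 0.996
grip_force: 0.0
```

```bash
python3 - <<'E'
from h import *
im,d,K,T=grab('top','p6'); P=cloud(d,K,T); Z=P[...,2]; t=tote(P); V=im.max(-1)
box=(abs(t[...,0])<62)&(abs(t[...,1]+2)<58)
def rep(n,m):
    n_,l,st,_=cv2.connectedComponentsWithStats(m.astype(np.uint8)); i=1+st[1:,4].argmax(); q=t[l==i]
    print(n,len(q),cv2.minAreaRect(q.astype(np.float32)),'z',np.median(Z[l==i]))
rep('mid',box&(V<100)&(Z>.049)); rep('flange+mid',box&(V<90)&(Z>.036)); rep('sink',box&(Z>.028)&(Z<.064))
s=get_state(); print(s['joint_positions'].round(2)); go(.675,.1845,.10,2.35)
E
```

```text
mid 1094 ((-0.8482933044433594, -3.1888427734375), (48.37992858886719, 92.71023559570312), 0.0188626516610384) z 0.05568480674937837
flange+mid 2465 ((0.18404006958007812, -6.0548248291015625), (105.12804412841797, 123.67605590820312), 89.84707641601562) z 0.053779583035896916
sink 3285 ((0.06986618041992188, -2.309803009033203), (123.5860366821289, 112.33422088623047), 0.026568399742245674) z 0.041158520633139295
[ 0.63  0.34 -0.69  1.64  0.22  1.24 -0.68]
shift [245.3 -72.7  67.7] spin 54.5 | yaw now 56.88 pos [ 0.6017 -0.0611  0.166 ] t 16.55
```

>>> arm_command([
  [87, 32, -9, 0, 7],
  [87, 64, -18, 0, 14],
  [87, 96, -28, 0, 21],
  [87, 128, -38, 0, 28],
  [87, 160, -47, 0, 35],
])

```text
time: 16.97
position: [0.6474, 0.0884, 0.1652]
tool_rot: [-3.085, -0.595, 0.001]
ft_force: [0.1, -0.7, 1.3]
grip_width: 1.003
grip_force: 0.0
```

>>> arm_command([
  [87, 0, 0, 0, 7],
  [87, 0, 0, 0, 14],
  [87, 0, 0, 0, 19.5],
  [87, 0, 0, 0, 19.5],
  [87, 0, 0, 0, 19.5],
])

```text
time: 17.38
position: [0.6473, 0.0868, 0.1652]
tool_rot: [3.14, 0.078, -0.001]
ft_force: [-0.2, -0.0, 0.1]
grip_width: 1.0
grip_force: 0.0
```

```bash
python3 - <<'E'
from h import *
go(.675,.1845,.11,2.35)
E
```

```text
shift [ 32.6 -96.2  55.2] spin 0.5 | yaw now 2.84 pos [0.6473 0.0868 0.1652] t 17.38
```

>>> arm_command([
  [87, 10, -32, 10, 0],
  [87, 20, -64, 20, 0],
  [87, 32, -96, 30, 0],
  [87, 32, -96, 45, 0],
  [87, 32, -96, 45, 0],
])

```text
time: 17.8
position: [0.6725, 0.1871, 0.1169]
tool_rot: [-3.14, -0.084, 0.009]
ft_force: [-1.3, -0.9, -1.2]
grip_width: 1.0
grip_force: 0.0
```

```bash
python3 - <<'E'
from h import *
im,d,K,T=grab('wrist','w4'); P=cloud(d,K,T); hsv=cv2.cvtColor(im,cv2.COLOR_RGB2HSV)
m=(P[...,2]>.02)&(P[...,2]<.032)&(d>0)&(hsv[...,1]<50)&(hsv[...,2]>150)
n,l,st,_=cv2.connectedComponentsWithStats(m.astype(np.uint8)); i=1+st[1:,4].argmax(); q=P[l==i]
print(len(q),cv2.minEnclosingCircle(q[:,:2].astype(np.float32)),np.median(q[:,2]))
go(.675,.1845,.03,2.35)
E
```

```text
1826 ((0.676155686378479, 0.18309566378593445), 0.02957041747868061) 0.026313730873624028
shift [ 1.9  0.1 88.2] spin 0.5 | yaw now 2.87 pos [0.6735 0.1845 0.1182] t 17.85
```

View pics/w4.png

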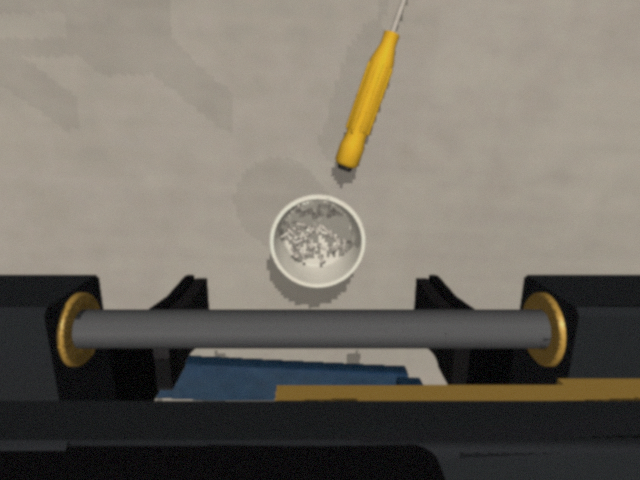

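The wrist view shows the cup at (318,241), between the fingers' lines. I'll descend and grip it gently.

>>> arm_command([
  [87, 2.5, 0.5, 30, 0],
  [87, 2.5, 0.5, 60, 0],
  [87, 2.5, 0.5, 82, 0],
  [87, 2.5, 0.5, 91, 0],
  [87, 2.5, 0.5, 91, 0],
])

```text
time: 18.27
position: [0.6763, 0.1813, 0.0274]
tool_rot: [3.139, 0.071, -0.006]
ft_force: [0.1, -0.3, -0.5]
grip_width: 1.002
grip_force: 0.0
```

>>> arm_command([
  [87, 0, 0, 0, 0],
  [75, 0, 0, 0, 0],
  [68, 0, 0, 0, 0],
  [62, 0, 0, 0, 0],
  [50, 0, 0, 0, 0],
], newtons=10)

```text
time: 18.68
position: [0.6781, 0.184, 0.0308]
tool_rot: [-3.141, -0.073, -0.003]
ft_force: [-0.9, 1.0, -0.2]
grip_width: 0.78
grip_force: 0.0
```

>>> arm_command([
  [50, 0, 0, 0, 0],
  [50, 0, 0, 0, 0],
  [50, 0, 0, 0, 0],
  [50, 0, 0, 0, 0],
])

```text
time: 19.02
position: [0.6777, 0.1839, 0.0299]
tool_rot: [3.141, 0.073, 0.001]
ft_force: [-0.7, -0.7, 3.0]
grip_width: 0.647
grip_force: 10.0
```

>>> arm_command([
  [50, 0, 0, -8, 0],
  [50, 0, 0, -25, 0],
  [50, 0, 0, -50, 0],
  [50, 0, 0, -75, 0],
  [50, 0, 0, -100, 0],
])

```text
time: 19.43
position: [0.6771, 0.1838, 0.1305]
tool_rot: [3.141, 0.073, -0.001]
ft_force: [0.1, -0.1, -1.3]
grip_width: 0.651
grip_force: 10.0
```

>>> arm_command([
  [50, 0, 0, -20, 0],
  [50, 0, 0, -35, 0],
  [50, 0, 0, -40, 0],
  [50, 0, 0, -40, 0],
])

```text
time: 19.77
position: [0.6782, 0.1843, 0.1714]
tool_rot: [-3.14, -0.073, -0.005]
ft_force: [0.9, 0.6, -0.0]
grip_width: 0.652
grip_force: 10.0
```

>>> arm_command([
  [50, -5, 15, 0, 0],
  [50, -12, 38, 0, 0],
  [50, -20, 64, 0, 0],
  [50, -29, 90, 0, 0],
  [50, -38, 116, 0, 0],
])

```text
time: 20.18
position: [0.6434, 0.0649, 0.1674]
tool_rot: [3.141, 0.073, -0.005]
ft_force: [1.0, -0.4, 0.2]
grip_width: 0.646
grip_force: 10.0
```

>>> arm_command([
  [50, -8, 25, 0, 0],
  [50, -16, 50, 0, 0],
  [50, -25, 75, 0, 0],
  [50, -33, 100, 0, 0],
  [50, -41, 125, 0, 0],
])

```text
time: 20.6
position: [0.6081, -0.0618, 0.1678]
tool_rot: [-3.14, -0.072, 0.004]
ft_force: [0.6, 0.1, -0.2]
grip_width: 0.649
grip_force: 10.0
```

>>> arm_command([
  [50, -8, 25, 0, 0],
  [50, -16, 50, 0, 0],
  [50, -25, 75, 0, 0],
  [50, -33, 100, 0, 0],
  [50, -41, 125, 0, 0],
])

```text
time: 21.02
position: [0.5729, -0.1884, 0.1678]
tool_rot: [-3.14, -0.072, 0.004]
ft_force: [0.1, -0.2, -1.0]
grip_width: 0.648
grip_force: 10.0
```

>>> arm_command([
  [50, -8, 25, 0, 0],
  [50, -16, 48, 0, 0],
  [50, -24, 68, 0, 0],
  [50, -28, 80, 0, 0],
  [50, -28, 80, 0, 0],
])

```text
time: 21.43
position: [0.5479, -0.2723, 0.168]
tool_rot: [3.14, 0.064, -0.005]
ft_force: [-0.5, -0.9, -1.3]
grip_width: 0.651
grip_force: 10.0
```

```bash
python3 - <<'E'
from h import *
s=get_state(); print(tote(s['position']),s['grip_width'],s['grip_force'],s['ft_force']); tgo(.9,-3,86,0)
E
```

```text
[15.77217957 37.7403552 ] 0.650642848217541 9.999365610274253 [-0.54229981 -0.8914606  -1.3365008 ]
shift [-14.6  40.7  82. ] spin -0.0 | yaw now 2.32 pos [ 0.5479 -0.2723  0.168 ] t 21.43
```

>>> arm_command([
  [50, -7, 20, 0, 0],
  [50, -15, 40, 10, 0],
  [50, -15, 41, 35, 0],
  [50, -15, 41, 55, 0],
  [50, -15, 41, 70, 0],
])

```text
time: 21.85
position: [0.5368, -0.3079, 0.097]
tool_rot: [-3.138, -0.075, 0.003]
ft_force: [-0.3, 0.3, -0.5]
grip_width: 0.649
grip_force: 10.0
```

>>> arm_command([
  [50, 0, 0, 0, 0],
  [50, 0, 0, 0, 0],
  [50, 0, 0, 0, 0],
])

```text
time: 22.1
position: [0.5383, -0.3091, 0.1004]
tool_rot: [3.141, 0.075, 0.002]
ft_force: [0.1, 0.2, -0.5]
grip_width: 0.648
grip_force: 10.0
```

```bash
python3 - <<'E'
from h import *
s=get_state(); print(tote(s['position']),s['grip_width'],s['ft_force']); tgo(.9,-3,86,0)
im,d,K,T=grab('wrist','w5'); P=cloud(d,K,T); hsv=cv2.cvtColor(im,cv2.COLOR_RGB2HSV); t=tote(P); V=hsv[...,2]; Z=P[...,2]
for n,m in(('mid',(V<90)&(Z>.05)&(Z<.061)&(abs(t[...,0])<40)&(abs(t[...,1])<60)),('cup',(Z>.08)&(Z<.105)&(V>140)&(hsv[...,1]<50)&(abs(t[...,0])<40)&(abs(t[...,1])<40))):
    q=t[m]; print(n,len(q),q.min(0) if len(q) else '',q.max(0) if len(q) else '',np.median(Z[m]))
E
```

```text
[4.66078221 1.39966346] 0.6475341721966605 [ 0.09824673  0.21440659 -0.46919845]
shift [-3.8  4.4 14.4] spin 0.4 | yaw now 2.74 pos [ 0.5383 -0.3091  0.1004] t 22.1
mid 4571 [-12.58146388 -58.04820368] [24.87682685 42.09250895] 0.05650805961953137
cup 5013 [-25.61613126 -27.01519866] [32.5286759  38.28960291] 0.0956139383175641
```

View pics/w5.png

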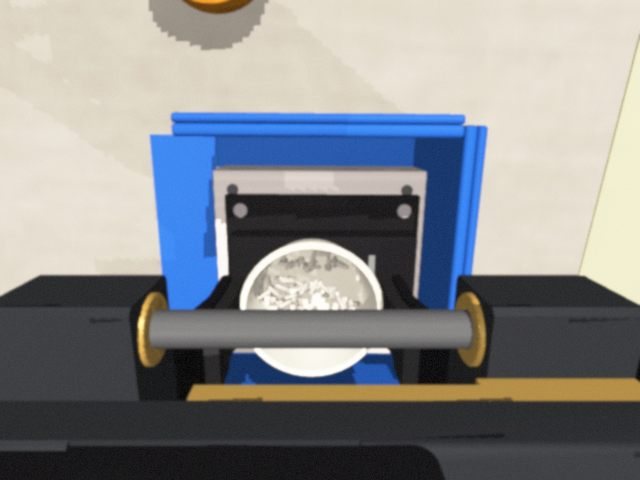

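The cup is upright in the grip, rim centred at about (312,308), over the cover. I'll correct sideways and lower.

>>> arm_command([
  [50, -2, 3, 3, 0],
  [50, -3.5, 4.5, 6, 0],
  [50, -3.5, 4.5, 9, 0],
  [50, -3.5, 4.5, 11, 0],
  [50, -3.5, 4.5, 11, 0],
])

```text
time: 22.57
position: [0.5334, -0.3148, 0.0879]
tool_rot: [-3.14, -0.072, 0.001]
ft_force: [-0.7, -0.1, -0.4]
grip_width: 0.651
grip_force: 10.0
```

>>> arm_command([
  [50, 0, 0, 1, 0],
  [50, 0, 0, 1, 0],
])

```text
time: 22.73
position: [0.5339, -0.3147, 0.0874]
tool_rot: [-3.141, -0.073, 0.0]
ft_force: [0.2, 0.7, -0.7]
grip_width: 0.648
grip_force: 10.0
```

```bash
python3 - <<'E'
from h import *
s=get_state(); print(tote(s['position']),s['grip_width'],s['ft_force']); tgo(1.3,-3,86,0)
E
```

```text
[-0.01235153 -4.00603043] 0.6480783999790352 [ 0.19342447  0.70838589 -0.68929445]
shift [ 1.3 -1.   1.4] spin 0.3 | yaw now 2.65 pos [ 0.5339 -0.3147  0.0874] t 22.73
```

>>> arm_command([
  [50, 1, -1, 0.5, 0],
  [50, 1, -1, 1, 0],
  [50, 1, -1, 1, 0],
])

```text
time: 22.98
position: [0.5349, -0.3135, 0.0865]
tool_rot: [-3.141, -0.073, -0.0]
ft_force: [0.3, 0.2, -0.8]
grip_width: 0.647
grip_force: 10.0
```

>>> arm_command([
  [50, 0, 0, 0.5, 0],
  [50, 0, 0, 1, 0],
  [50, 0, 0, 1, 0],
])

```text
time: 23.23
position: [0.5349, -0.3138, 0.0859]
tool_rot: [3.141, 0.073, 0.0]
ft_force: [-0.4, 1.0, 1.9]
grip_width: 0.65
grip_force: 10.0
```

Light contact at the expected height; releasing slowly.

>>> arm_command([
  [60, 0, 0, 0, 0],
  [66, 0, 0, 0, 0],
  [72, 0, 0, 0, 0],
  [78, 0, 0, 0, 0],
  [82, 0, 0, 0, 0],
])

```text
time: 23.65
position: [0.5347, -0.3138, 0.0854]
tool_rot: [3.141, 0.072, -0.0]
ft_force: [-0.2, 0.5, 0.6]
grip_width: 0.885
grip_force: 0.0
```

>>> arm_command([
  [84, 0, 0, 0, 0],
  [84, 0, 0, -8, 0],
  [84, 0, 0, -30, 0],
  [84, 0, 0, -60, 0],
  [84, 0, 0, -100, 0],
])

```text
time: 24.07
position: [0.5331, -0.3129, 0.1845]
tool_rot: [-3.138, -0.073, 0.007]
ft_force: [0.1, -1.4, -0.9]
grip_width: 0.963
grip_force: 0.0
```

>>> arm_command([
  [84, 0, -35, 0, 0],
  [84, 0, -70, 0, 0],
  [84, 0, -110, 0, 0],
  [84, 0, -150, 0, 0],
  [84, 0, -190, 0, 0],
])

```text
time: 24.48
position: [0.5258, -0.1223, 0.1864]
tool_rot: [3.14, 0.072, 0.002]
ft_force: [-0.2, -0.2, -0.4]
grip_width: 0.961
grip_force: 0.0
```

>>> arm_command([
  [84, 0, 0, 0, 0],
  [84, 0, 0, 0, 0],
  [84, 0, 0, 0, 0],
])

```text
time: 24.73
position: [0.5262, -0.1246, 0.1862]
tool_rot: [3.139, 0.073, 0.001]
ft_force: [0.4, -0.8, -0.6]
grip_width: 0.965
grip_force: 0.0
```

```bash
python3 - <<'E'
from h import *
im,d,K,T=grab('top','p7'); P=cloud(d,K,T); Z=P[...,2]; t=tote(P); hsv=cv2.cvtColor(im,cv2.COLOR_RGB2HSV); V=hsv[...,2]
b=(abs(t[...,0])<60)&(abs(t[...,1])<58)
q=t[b&(Z>.072)&(Z<.1)&(hsv[...,1]<60)]; print('cup',len(q),cv2.minEnclosingCircle(q.astype(np.float32)))
q=t[b&(V<100)&(Z>.049)&(Z<.064)&(abs(t[...,0])<40)]; print('mid',cv2.minAreaRect(q.astype(np.float32)))
cv2.imwrite('pics/p7c.png',cv2.resize(im[150:400,370:520,::-1],None,fx=2.4,fy=2.4)); print(get_state()['ft_force'])
E
```

```text
cup 218 ((-1.8076846599578857, -2.4885401725769043), 29.401561737060547)
mid ((6.365030288696289, -20.158771514892578), (89.80927276611328, 78.34408569335938), 79.73271179199219)
[-0.05477898 -0.38522659 -0.02582799]
```

View pics/p7c.png

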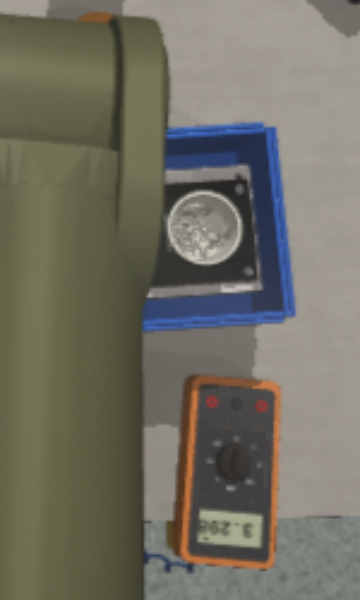

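The crop shows the cup upright at (205,228), centred on the cover. Against the earlier top view of the cover it is about 1 mm off, and the meter has not moved. Handing in.

```bash
python3 -c "
from bench import close_job; print(close_job())"
```

```text
the job is handed in; nothing more can be done
None
```

I handed the job in at about 25 s: the heat sink is square and home at the back wall, with the cover flat on it about 2.5 mm off its centre and the cup upright about 1 mm off the cover's centre; I never touched the meter or the tape roll.

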